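Nest the jar covers and put them away with the bur cases

ROBOT

A 7-joint arm with a two-finger parallel gripper is mounted at the origin on the work surface. World frame = base frame: x ahead of the robot, y to its left, z up, the work surface at z = 0. Lengths are in m, angles in degrees, forces in N, time in s.
With the tool pointing down it reaches from about 0.35 to 0.9 m from the base axis. Payload 7.2 kg.
Tool frame: the origin (TCP) lies midway between the tips of the shut fingers; the grasp point (between the pads) lies 19 mm behind it; z points along the fingers, y is the direction in which the jaws open and shut (so a half turn about z gives the same grasp; the last joint's range is limited). The gripper opens to 85 mm and grips with 20 to 120 N. Pads are 22 mm wide; open, the fingers measure 114 mm over their backs; the gripper's body (76 mm by 85 mm) begins 54 mm behind the grasp point. The pads swing forward as they close: fully open they stand 13 mm farther back than shut.
Start: joints at [73.155, 23.554, -0.728, 91.456, 0.321, 64.991, -4.71], TCP at [0.14, -0.609, 0.231] pointing down, gripper open.
Joint ranges: [-169.25, 169.25], [-16.82, 113.86], [-84.01, 82.57], [7.8, 145.47], [-59.2, 239.2], [7.22, 106.19], [-163.78, 163.78]. Speed limits (degrees/s): [136.94, 136.94, 172.46, 172.46, 180, 180, 180].

INTERFACE

Orientations are given as [roll, pitch, yaw] about the fixed x, y, z axes, in that order (R = Rz(yaw) Ry(pitch) Rx(roll)).
In Python, from plant import * gives the robot as it stands. Calls block until the motion is done:
- move_to(position, orientation): joint-space move of the TCP to a pose.
- move_linear(position, attitude=None, v=0.15): straight line of the TCP; attitude=None keeps the orientation; v is the mean speed in m/s.
- move_joints(angles): joint-space move.
- set_gripper(opening): finger opening in m; the grip force is fixed at half the most; returns when the fingers have stopped.
- wait(seconds).
- ik(position, orientation): joint angles nearest the present ones, or None.
- grab_frame(name): name is "scene" or "top"; returns (picture, depth): 384x512x3 uint8, red, green, blue; 384x512 float32, m along the optical axis (not along the pixel's ray), 0 where there is no reading.
- camera_model(name): a dict with "fx", "fy", "cx", "cy" (pixels), "eye" and "attitude" of the camera in the world. Camera axes: x right, y up, looking along -z (the intrinsics and any distortion apply to the point x, -y, -z); pixel columns grow to the right and rows downward; lengths in m; the calibration is good to about 2 mm. A picture is of the moment at which its call begins. camera_model takes no time and is no camera call.
A pose or a line that the arm cannot do raises IKError and nothing moves.
- hand_in(): hands the job in, once; it reports no verdict.
Readings, each from a call of its own:
- current_time_s(): time.
- current_joint_positions(): joint angles.
- current_dq(): joint speeds.
- current_tau(): joint torques, N m.
- current_tcp_pos(): TCP position.
- current_eef_rot(): TCP orientation.
- current_ft_force(): force on the tool from outside, world axes, zero at the start.
- current_wrist_torque(): the same for the moment, N m.
- current_opening(): finger opening in m.
Only numpy, scipy, OpenCV 4.12 (cv2) and the standard library are available. Lean on these libraries where they do the work, as an engineer would, in place of code of your own. Each camera call takes 0.05 s, during which the arm holds its last target. There are 200 camera calls.

TASK

Pull the drawer fully open. Put away in it everything of the set that lies on the counter: nest all the domed steel covers upside down, each cupped inside the next, in one upright stack on the drawer floor, and lay all the flat aluminium cases in one squarely aligned pile on the drawer floor beside it; then push the drawer fully shut with everything still stacked. Leave the canister, the mouse and the carton where they are.

Things in the scene. Friction and masses are not known exactly. Their poses are not given: they have to be found in the camera images.
- cover0: Domed steel jar cover, upside down on its knob, hollow up; 3 or 4 alike present, None if absent. Rim 66 mm wide, 29 mm high; flat knob 42 mm wide, 8 mm high; wall 2.5 mm, sloping out to the rim (grip its top few mm across the diameter); inner floor 11 mm up. Nested, the next stands 11 mm higher with about 2 mm play. 56-112 g. Origin: centre of knob underside; z up out of the hollow.
- cover1: Domed steel jar cover, upside down on its knob, hollow up; 3 or 4 alike present, None if absent. Rim 66 mm wide, 29 mm high; flat knob 42 mm wide, 8 mm high; wall 2.5 mm, sloping out to the rim (grip its top few mm across the diameter); inner floor 11 mm up. Nested, the next stands 11 mm higher with about 2 mm play. 56-112 g. Origin: centre of knob underside; z up out of the hollow.
- cover2: Domed steel jar cover, upside down on its knob, hollow up; 3 or 4 alike present, None if absent. Rim 66 mm wide, 29 mm high; flat knob 42 mm wide, 8 mm high; wall 2.5 mm, sloping out to the rim (grip its top few mm across the diameter); inner floor 11 mm up. Nested, the next stands 11 mm higher with about 2 mm play. 56-112 g. Origin: centre of knob underside; z up out of the hollow.
- cover3: Domed steel jar cover, upside down on its knob, hollow up; 3 or 4 alike present, None if absent. Rim 66 mm wide, 29 mm high; flat knob 42 mm wide, 8 mm high; wall 2.5 mm, sloping out to the rim (grip its top few mm across the diameter); inner floor 11 mm up. Nested, the next stands 11 mm higher with about 2 mm play. 56-112 g. Origin: centre of knob underside; z up out of the hollow.
- case0: A closed flat aluminium bur case, 100 x 56 x 14 mm (x, y, z), all cases alike, 110 to 220 g, lying flat. Origin: centre of its underside; x along its length, z up. None if absent; 2 or 3 cases are present.
- case1: A closed flat aluminium bur case, 100 x 56 x 14 mm (x, y, z), all cases alike, 110 to 220 g, lying flat. Origin: centre of its underside; x along its length, z up. None if absent; 2 or 3 cases are present.
- case2: A closed flat aluminium bur case, 100 x 56 x 14 mm (x, y, z), all cases alike, 110 to 220 g, lying flat. Origin: centre of its underside; x along its length, z up. None if absent; 2 or 3 cases are present.
- drawer (a joint): The one drawer of a grey unit fixed on the counter (250 mm deep, 340 wide, 90 high); it slides out roughly toward the robot. Value: how far it is out, m: 0 fully shut, 0.19 fully open. Needs a few newtons and stays where it is left.
- drawer_floor (a point): Centre of the drawer's floor (upper face, 9 mm above the counter), moves with it. x to the unit's back, z up. Floor 220 (x) x 300 (y) mm; 5 mm walls 36 mm high; front panel at x -110 to -122 mm, 336 mm wide, 76 mm above the floor. With the drawer fully open the housing covers the floor beyond x = +80 mm. Shut, there are 71 mm of clear height.
- drawer_handle (a point): Middle of the drawer's steel bar handle: a round bar about 10 mm thick and 120 mm long along the drawer's y, 35 mm in front of the front panel, 59 mm above the counter. It moves with the drawer.
- canister: Bystander: white wipes canister, 96 mm across, 170 mm high. Origin: centre of its underside.
- mouse: Bystander: black computer mouse, about 100 x 58 x 34 mm. Origin: centre of its underside.
- carton: Bystander: small carton, 75 x 120 x 60 mm. Origin: centre of its underside.
There are look-alikes about, which are no part of the job. Leave any blue or red look-alike of the case2 alone.

How it is judged (in metres and radians):
On the way, in this order (a step that is already met when the one before it is completed fails the run):
1. the drawer is pulled open (at least 150 mm) (value of joint drawer above 0.15 m), for 0.2 s.
2. with the drawer open (at least 120 mm), all covers present are nested upside down in one stack and all cases present lie in one square pile, both on the drawer floor (value of joint drawer above 0.12 m and horizontal distance between each of cover0, cover1, cover2, cover3, case0, case1, case2 and drawer_floor below 0.145 m and angle between each of cover0, cover1, cover2, cover3, case0, case1, case2's own z axis and vertical below 0.1 rad and z of each of cover0, cover1, cover2, cover3 in the frame of drawer_floor below 0.038 m and horizontal distance between each of cover1, cover2, cover3 and cover0 below 0.007 m and horizontal distance between each of cover2, cover3 and cover1 below 0.007 m and horizontal distance between cover3 and cover2 below 0.007 m and (z of cover0 in the frame of drawer_floor below 0.004 m or distance between cover0 and cover1 below 0.015 m or distance between cover0 and cover2 below 0.015 m or distance between cover0 and cover3 below 0.015 m) and (z of cover1 in the frame of drawer_floor below 0.004 m or distance between cover1 and cover0 below 0.015 m or distance between cover1 and cover2 below 0.015 m or distance between cover1 and cover3 below 0.015 m) and (z of cover2 in the frame of drawer_floor below 0.004 m or distance between cover2 and cover0 below 0.015 m or distance between cover2 and cover1 below 0.015 m or distance between cover2 and cover3 below 0.015 m) and (z of cover3 in the frame of drawer_floor below 0.004 m or distance between cover3 and cover0 below 0.015 m or distance between cover3 and cover1 below 0.015 m or distance between cover3 and cover2 below 0.015 m) and z of each of case0, case1, case2 in the frame of drawer_floor below 0.033 m and horizontal distance between each of case1, case2 and case0 below 0.008 m and horizontal distance between case2 and case1 below 0.008 m and (z of case0 in the frame of drawer_floor below 0.004 m or distance between case0 and case1 below 0.018 m or distance between case0 and case2 below 0.018 m) and (z of case1 in the frame of drawer_floor below 0.004 m or distance between case1 and case0 below 0.018 m or distance between case1 and case2 below 0.018 m) and (z of case2 in the frame of drawer_floor below 0.004 m or distance between case2 and case0 below 0.018 m or distance between case2 and case1 below 0.018 m) and angle between the x axis of each of case1, case2 and the x axis of case0, either way round below 0.12 rad and angle between the x axis of case2 and the x axis of case1, either way round below 0.12 rad and horizontal distance between each of cover0, cover1, cover2, cover3 and case0 above 0.05 m and horizontal distance between each of cover0, cover1, cover2, cover3 and case1 above 0.05 m and horizontal distance between each of cover0, cover1, cover2, cover3 and case2 above 0.05 m and linear speed of each of cover0, cover1, cover2, cover3, case0, case1, case2 below 0.02 m/s), for 0.2 s.
At the end, for the whole second after the job is handed in: Drawer shut within 6 mm; inside on its floor: all covers present hollow side up in one nest (centres within 7 mm, tilt under 0.1 rad), all cases present flat in one pile (centres within 8 mm, parallel within 0.12 rad), nest and pile at least 50 mm apart centre to centre, all at rest (value of joint drawer below 0.006 m and horizontal distance between each of cover0, cover1, cover2, cover3, case0, case1, case2 and drawer_floor below 0.145 m and angle between each of cover0, cover1, cover2, cover3, case0, case1, case2's own z axis and vertical below 0.1 rad and z of each of cover0, cover1, cover2, cover3 in the frame of drawer_floor below 0.038 m and horizontal distance between each of cover1, cover2, cover3 and cover0 below 0.007 m and horizontal distance between each of cover2, cover3 and cover1 below 0.007 m and horizontal distance between cover3 and cover2 below 0.007 m and (z of cover0 in the frame of drawer_floor below 0.004 m or distance between cover0 and cover1 below 0.015 m or distance between cover0 and cover2 below 0.015 m or distance between cover0 and cover3 below 0.015 m) and (z of cover1 in the frame of drawer_floor below 0.004 m or distance between cover1 and cover0 below 0.015 m or distance between cover1 and cover2 below 0.015 m or distance between cover1 and cover3 below 0.015 m) and (z of cover2 in the frame of drawer_floor below 0.004 m or distance between cover2 and cover0 below 0.015 m or distance between cover2 and cover1 below 0.015 m or distance between cover2 and cover3 below 0.015 m) and (z of cover3 in the frame of drawer_floor below 0.004 m or distance between cover3 and cover0 below 0.015 m or distance between cover3 and cover1 below 0.015 m or distance between cover3 and cover2 below 0.015 m) and z of each of case0, case1, case2 in the frame of drawer_floor below 0.033 m and horizontal distance between each of case1, case2 and case0 below 0.008 m and horizontal distance between case2 and case1 below 0.008 m and (z of case0 in the frame of drawer_floor below 0.004 m or distance between case0 and case1 below 0.018 m or distance between case0 and case2 below 0.018 m) and (z of case1 in the frame of drawer_floor below 0.004 m or distance between case1 and case0 below 0.018 m or distance between case1 and case2 below 0.018 m) and (z of case2 in the frame of drawer_floor below 0.004 m or distance between case2 and case0 below 0.018 m or distance between case2 and case1 below 0.018 m) and angle between the x axis of each of case1, case2 and the x axis of case0, either way round below 0.12 rad and angle between the x axis of case2 and the x axis of case1, either way round below 0.12 rad and horizontal distance between each of cover0, cover1, cover2, cover3 and case0 above 0.05 m and horizontal distance between each of cover0, cover1, cover2, cover3 and case1 above 0.05 m and horizontal distance between each of cover0, cover1, cover2, cover3 and case2 above 0.05 m and linear speed of each of cover0, cover1, cover2, cover3, case0, case1, case2 below 0.02 m/s); the robot touches nothing.
It fails at once if the canister, the mouse or the carton is moved by more than 25 mm (distance of any of canister, mouse, carton from where it was at the start of the episode above 0.025 m).
Of cover0, cover1, cover2, cover3 only 3 to 4 are there at a start; the rules pass over those that are not, and their reading is None.
Of case0, case1, case2 only 2 to 3 are there at a start; the rules pass over those that are not, and their reading is None.
At some moment in a run one of cover0, cover1, cover2, cover3 may be knocked a few centimetres aside while the robot is not near it.
It also fails if it takes over 210 s, if anything falls off the work surface, if the arm or the gripper's body presses on something with over 40 N, if the wrist force passes 120 N, or if a joint passes its speed limit or range.

## Working session

There is one attempt and no reset: what is moved stays moved. The work goes in short steps, each a Python script; the robot and the scene stay as the last script left them, time stands still between calls to the robot, and variables do not carry over. Pictures are saved under pics/ and viewed, about 12 in all and at most 16, crops included, and the job is handed in when it is done.

```bash
ls; mkdir -p pics; cat > h.py <<'E'
from plant import *
import numpy as np, cv2
from scipy.spatial.transform import Rotation as R
def cam(n):
    m=camera_model(n); return m, R.from_euler('xyz',m['attitude'],degrees=True).as_matrix(), np.array(m['eye'])
def cloud(n):
    im,d=grab_frame(n); m,A,e=cam(n)
    v,u=np.mgrid[:384,:512]
    P=np.stack([(u-m['cx'])/m['fx']*d,-(v-m['cy'])/m['fy']*d,-d],-1)@A.T+e
    P[d==0]=np.nan
    return im,P
def save(im,name,s=1.5):
    cv2.imwrite('pics/'+name,cv2.resize(im[...,::-1],None,fx=s,fy=s,interpolation=cv2.INTER_CUBIC))
E
python3 - <<'E'
from h import *
for n in('scene','top'):
    print(n,camera_model(n)); im,P=cloud(n); save(im,n+'0.png'); np.savez(n+'0.npz',im=im,P=P)
    print(np.nanmin(P,(0,1)),np.nanmax(P,(0,1)),np.isnan(P).mean())
print(current_time_s(),current_eef_rot())
E
```

```text
pics
scene {'fx': 498.4617214329648, 'fy': 498.4617214329648, 'cx': 250.9289845137246, 'cy': 195.6781540850254, 'eye': array([1.33816759, 1.08295047, 1.15273507]), 'attitude': array([ 51.55247171,  -0.69823579, 144.00315597])}
[-0.81825391 -2.19223149 -0.77234609] [1.49321032 0.95085711 0.63104999] 0.007227579752604167
top {'fx': 444.28661209536887, 'fy': 444.28661209536887, 'cx': 254.31493804506184, 'cy': 196.39679181159178, 'eye': array([ 0.44934034, -0.00743767,  1.46502873]), 'attitude': array([ 3.76982859e+00,  3.07346904e-02, -9.08133220e+01])}
[-0.06850026 -1.35277435 -0.77533527] [1.63371818 1.29275798 0.4612052 ] 0.004023234049479167
0.1 [-1.79917654e+02  5.43527411e-03  1.29355140e+01]
```

View pics/top0.png

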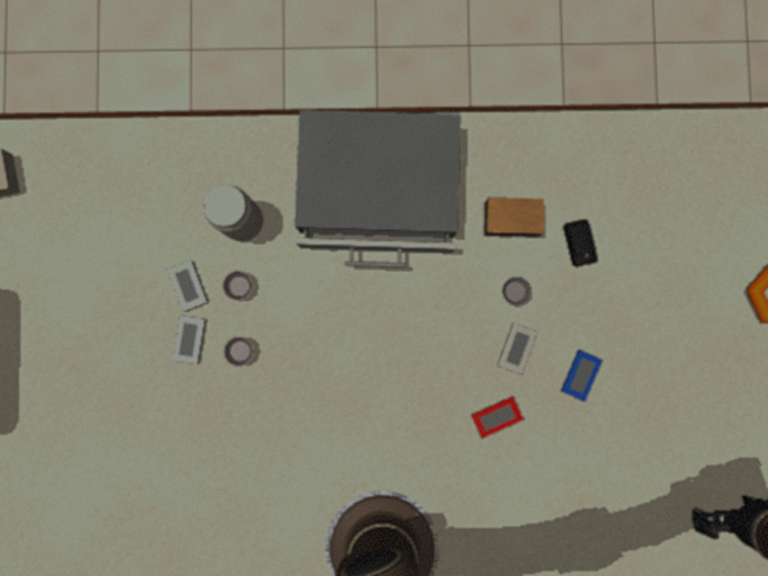

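View pics/scene0.png

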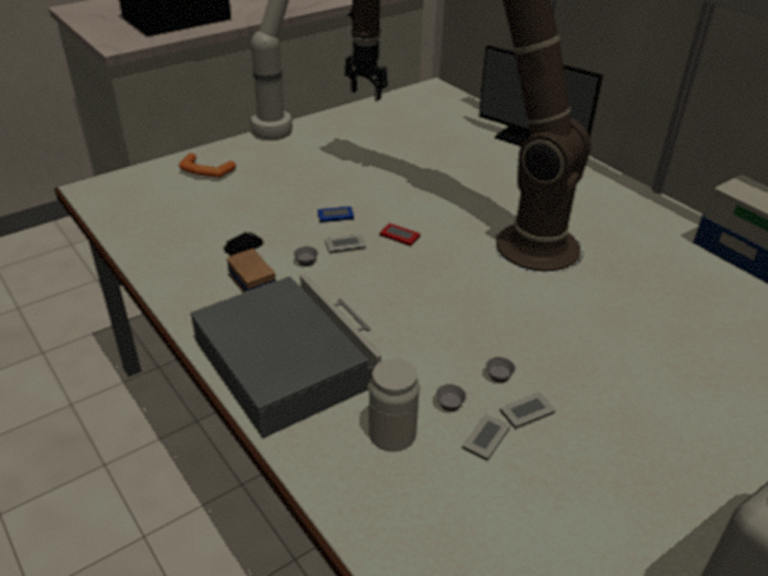

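Top picture (768 px wide): there are three hollow-up covers at (240,285), (240,351) and (516,291). The silver cases are at (187,286), (189,340) and (517,348). The blue case (581,375) and the red case (497,417) are look-alikes and stay put. Next I'll measure everything and confirm with an enlarged crop.

```bash
cat >> h.py <<'E'
def find(im,P,zlo=0.006,zhi=0.045,table=0):
    """clusters of points above the table: list of (centre, px centre, size, yaw of long side, median z, max z, mean colour)"""
    Z=P[...,2]-table
    m=((Z>zlo)&(Z<zhi)&(P[...,0]<1.0)&(P[...,0]>0.2)&(abs(P[...,1])<0.7)).astype(np.uint8)
    n,L,st,c=cv2.connectedComponentsWithStats(m)
    out=[]
    for i in range(1,n):
        if st[i,4]<60: continue
        k=L==i; q=P[k]
        (cx,cy),(w,h),a=cv2.minAreaRect((q[:,:2]*1000).astype(np.float32))
        if w<h: w,h,a=h,w,a+90
        out.append((np.round([cx/1000,cy/1000],4),np.round(c[i],1),np.round([w,h]),round((a+90)%180-90,1),round(np.median(Z[k]),4),round(Z[k].max(),4),im[k].mean(0).astype(int)))
    return out
E
python3 - <<'E'
from h import *
for n in('top','scene'):
    d=np.load(n+'0.npz'); im,P=d['im'],d['P']
    if n=='top':
        r=P[290:330,150:300]; print('table',np.nanmean(r[...,2]),np.nanstd(r[...,2]))
    else:
        r=P[200:220,250:320]; print('table',np.nanmean(r[...,2]),np.nanstd(r[...,2]))
    for o in find(im,P): print(*o)
d=np.load('top0.npz'); im,P=d['im'],d['P']
Z=P[...,2]; # housing top corners, handle
m=((Z>0.08)&(Z<0.1)&(P[...,0]>.5)&(abs(P[...,1])<.25)); q=P[m]; print('front+housing',cv2.minAreaRect((q[:,:2]*1000).astype(np.float32)))
# handle
sub=P[166:182,225:280]; k=(sub[...,2]>0.045)&(sub[...,2]<0.075); h=sub[k]; print('handle',h.mean(0),h[:,2].max(),cv2.minAreaRect((h[:,:2]*1000).astype(np.float32)),np.polyfit(h[:,1],h[:,0],1))
a=cv2.resize(im[165:255,105:180],None,fx=4,fy=4,interpolation=2);b=cv2.resize(im[165:300,305:410],None,fx=4,fy=4,interpolation=2)
c=np.zeros((540,720,3),np.uint8);c[:360,:300]=a;c[:540,300:720]=b;save(c,'crop.png',1)
E
```

```text
table 8.635980146233652e-05 0.0031541660335424565
[ 0.6816 -0.2818] [334.8 151.9] [144.  63.] 58.6 0.025 0.0448 [55 50 45]
[0.6932 0.2768] [168.3 153.8] [91. 35.] -45.3 0.0237 0.0445 [65 62 54]
[ 0.6527 -0.448 ] [386.7 161.5] [101.  66.] 11.3 0.031 0.0434 [36 35 33]
[0.6762 0.0098] [249.5 156.5] [322.  27.] 87.2 0.0102 0.0449 [77 75 69]
[0.5731 0.4196] [124.6 190.3] [105.  62.] 23.5 0.0138 0.0251 [118 121 114]
[0.5695 0.3042] [158.1 190. ] [64. 64.] 23.6 0.0165 0.0355 [97 91 86]
[ 0.5498 -0.2986] [344.3 193.6] [66. 65.] 35.6 0.0167 0.0375 [95 89 85]
[0.4541 0.415 ] [125.5 226.2] [101.  67.] -12.3 0.0139 0.0243 [119 122 115]
[ 0.4249 -0.3024] [344.7 232.2] [102.  64.] -20.5 0.0141 0.0248 [118 116 106]
[0.4274 0.3011] [158.7 233.8] [63. 63.] -16.4 0.015 0.0356 [100  93  89]
[ 0.3649 -0.4387] [387.6 250.1] [102.  59.] -23.8 0.0143 0.0232 [ 54  71 102]
[ 0.2784 -0.2549] [331.3 277.9] [106.  59.] -68.4 0.0145 0.0226 [121  56  51]
table 0.0016282761309629773 0.0027970722031405736
[ 0.3612 -0.4368] [222.8 142.1] [106.  98.] -28.4 0.0148 0.0239 [47 56 74]
[ 0.2697 -0.258 ] [266.  155.3] [113
[... 300 characters left out ...]
] 86.4 0.0346 0.045 [39 36 33]
[ 7.927e-01 -6.000e-04] [192.3 265.4] [351. 276.] 88.4 0.0258 0.0449 [34 34 31]
[0.4182 0.2961] [332.6 245.1] [91. 63.] 37.1 0.0188 0.0347 [74 70 64]
[0.5663 0.3031] [299.8 263.9] [74. 63.] 46.1 0.0181 0.0363 [75 71 65]
[0.5135 0.4166] [336.6 282.2] [233.  79.] 3.3 0.0151 0.0221 [91 89 80]
[0.7339 0.3209] [260.4 293.4] [98. 48.] -39.0 0.0251 0.0439 [61 58 50]
front+housing ((786.8405151367188, 36.50373840332031), (419.7326965332031, 286.12640380859375), 87.32476043701172)
handle [0.61385135 0.00112241 0.06239041] 0.07081932843926797 ((619.7383422851562, -10.115798950195312), (40.31547927856445, 156.60812377929688), 0.13210944831371307) [-0.02580014  0.61388031]
```

View pics/crop.png

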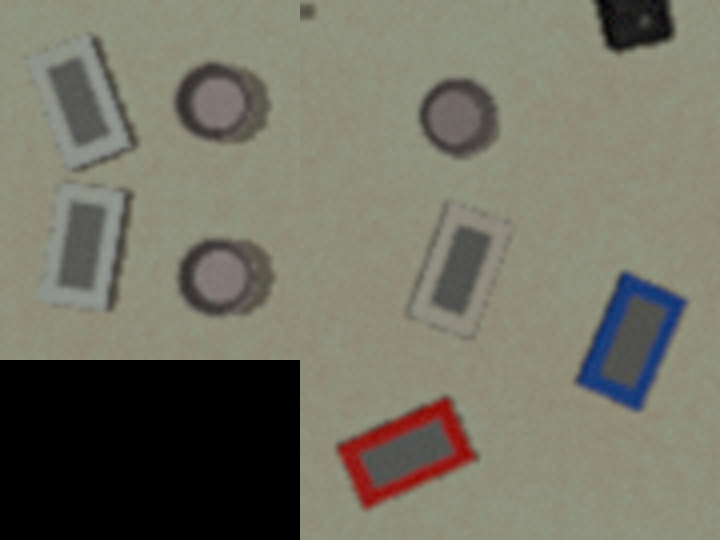

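The crop confirms the three silver cases. The right one at (460,268) has the same colour in the scene camera, and the only look-alikes are blue and red. Next I'll refine the drawer axis and the object centres.

```bash
cat >> h.py <<'E'
def refine(P,c,r=0.07,zlo=0.007,zhi=0.04,z0=0.0):
    """centroid and long-axis yaw of the cluster near c"""
    Z=P[...,2]-z0
    m=((Z>zlo)&(Z<zhi)&(np.hypot(P[...,0]-c[0],P[...,1]-c[1])<r)).astype(np.uint8)
    n,L,st,_=cv2.connectedComponentsWithStats(m); i=1+np.argmax(st[1:,4])
    q=P[L==i][:,:2]; mu=q.mean(0); w,V=np.linalg.eigh(np.cov((q-mu).T)); v=V[:,1]
    yaw=np.degrees(np.arctan2(v[1],v[0])); yaw=(yaw+90)%180-90
    (mx,my),rad=cv2.minEnclosingCircle((q*1000).astype(np.float32))
    return np.round(mu,4),round(yaw,1),np.round(np.sqrt(w*12),4),np.round([mx/1000,my/1000,rad/1000],4)
E
python3 - <<'E'
from h import *
d=np.load('top0.npz'); im,P=d['im'],d['P']
for c in [(.573,.4196),(.454,.415),(.4249,-.3024),(.3649,-.4387),(.5695,.3042),(.4274,.3011),(.5498,-.2986)]: print(refine(P,c))
Z=P[...,2]
def front(zlo,zhi,y0,y1,x0,x1):
    k=(Z>zlo)&(Z<zhi)&(P[...,1]>y0)&(P[...,1]<y1)&(P[...,0]>x0)&(P[...,0]<x1); return P[k]
q=front(.075,.1,-.15,.15,.6,.75)
b=np.arange(-.15,.15,.01); f=np.array([[y+.005,q[(q[:,1]>=y)&(q[:,1]<y+.01),0].min()] for y in b]); p=np.polyfit(f[:,0],f[:,1],1);print('panel front',p)
for y0,y1 in((-.2,-.1),(.1,.2)): 
  e=front(.07,.1,-.25,.25,p[1]-.02,p[1]+.02); print('panel y',e[:,1].min(),e[:,1].max())
print('housing y',front(.08,.1,-.3,.3,.75,.85)[:,1].min(),front(.08,.1,-.3,.3,.75,.85)[:,1].max())
h=P[(Z>.05)&(Z<.075)&(abs(P[...,1])<.15)&(P[...,0]<p[0]*P[...,1]+p[1]-.02)&(P[...,0]>.57)]
print('handle',len(h),h.mean(0),h.min(0),h.max(0),np.polyfit(h[:,1],h[:,0],1))
E
```

```text
(array([0.5711, 0.4166]), np.float64(20.9), array([0.0577, 0.1004]), array([0.5722, 0.4166, 0.0565]))
(array([0.4538, 0.4131]), np.float64(-9.1), array([0.0572, 0.0997]), array([0.4544, 0.4139, 0.0557]))
(array([ 0.4242, -0.3007]), np.float64(-22.5), array([0.0571, 0.1005]), array([ 0.4248, -0.3035,  0.0579]))
(array([ 0.3639, -0.4382]), np.float64(-25.2), array([0.0572, 0.1007]), array([ 0.3642, -0.4399,  0.0557]))
(array([0.5702, 0.3063]), np.float64(88.1), array([0.0572, 0.0576]), array([0.5687, 0.3069, 0.035 ]))
(array([0.4275, 0.3043]), np.float64(-44.8), array([0.057 , 0.0575]), array([0.4276, 0.3013, 0.0329]))
(array([ 0.5497, -0.3017]), np.float64(5.8), array([0.0572, 0.0586]), array([ 0.5521, -0.2997,  0.0357]))
panel front [0.04907297 0.64260844]
panel y -0.16313056031632844 0.17044189242580854
panel y -0.16313056031632844 0.17044189242580854
housing y -0.17584717376189615 0.16937269111716957
handle 159 [0.6085931  0.00610959 0.06323047] [ 0.59965563 -0.05860634  0.05468121] [0.62420226 0.06816041 0.07081933] [0.04729164 0.60830417]
```

```bash
cat >> h.py <<'E'
T=-2.75; XD=np.array([np.cos(np.radians(T)),np.sin(np.radians(T)),0]); YD=np.array([-XD[1],XD[0],0])
def go(p,jaw,above=None):
    """joint move, tool down, jaws along direction 'jaw' (deg); picks nearest of the two half-turns"""
    q0=np.array(current_joint_positions()); best=None
    for y in (jaw-90,jaw+90):
        y=(y+180)%360-180
        q=ik(list(p),[180,0,y])
        if q is not None:
            c=np.abs(np.array(q)-q0).max()
            if best is None or c<best[0]: best=(c,q)
    if best is None: raise RuntimeError('no ik %s %s'%(p,jaw))
    move_joints(best[1])
def lin(p,v=0.15): move_linear(list(p),None,v)
def st(s=''): print(s,'t=%.1f'%current_time_s(),'tcp',np.round(current_tcp_pos(),4),'open %.4f'%current_opening(),'F',np.round(current_ft_force(),1))
E
python3 - <<'E'
from h import *
d=np.load('top0.npz'); P=d['P']; q=P[(P[...,2]>.15)&(P[...,2]<.19)&(P[...,1]>.2)&(P[...,1]<.45)&(P[...,0]>.5)]; print('canister',q.mean(0),q.min(0),q.max(0))
H=np.array([.608,.0055,0])
set_gripper(0.026); st()
go(H+[0,0,.2],T); st('above')
lin(H+[0,0,.04]); st('down')
set_gripper(0.0); st('grip')
lin(H+[0,0,.04]-XD*.188,.08); st('pulled'); wait(.3); st()
set_gripper(0.03)
lin(H+[0,0,.2]-XD*.188); st('up')
go([.35,-.35,.3],0); st()
im,P=cloud('top'); save(im,'open.png'); np.savez('open.npz',im=im,P=P)
E
```

```text
canister [0.71400182 0.29722866 0.16906049] [0.67299727 0.25662333 0.15001053] [0.75765171 0.33858786 0.17879964]
 t=0.7 tcp [ 0.1399 -0.6091  0.2313] open 0.0260 F [-0.  -0.4  0.5]
above t=3.4 tcp [0.6081 0.0041 0.1999] open 0.0265 F [-0.6 -0.6  0.2]
down t=4.6 tcp [0.6099 0.0054 0.0415] open 0.0262 F [1.1 0.  6.7]
grip t=4.9 tcp [0.6089 0.0056 0.0408] open 0.0088 F [-0.1  0.2  5.6]
pulled t=7.4 tcp [0.4402 0.0142 0.0432] open 0.0088 F [ 64.9 -10.8 -54.1]
 t=7.7 tcp [0.4402 0.0143 0.0431] open 0.0087 F [ 64.  -11.4 -55.2]
up t=9.3 tcp [0.4196 0.0144 0.1991] open 0.0300 F [ 0.1 -0.3 -0.1]
 t=10.7 tcp [ 0.3507 -0.3487  0.2997] open 0.0300 F [ 0.2  0.5 -0.7]
```

View pics/open.png

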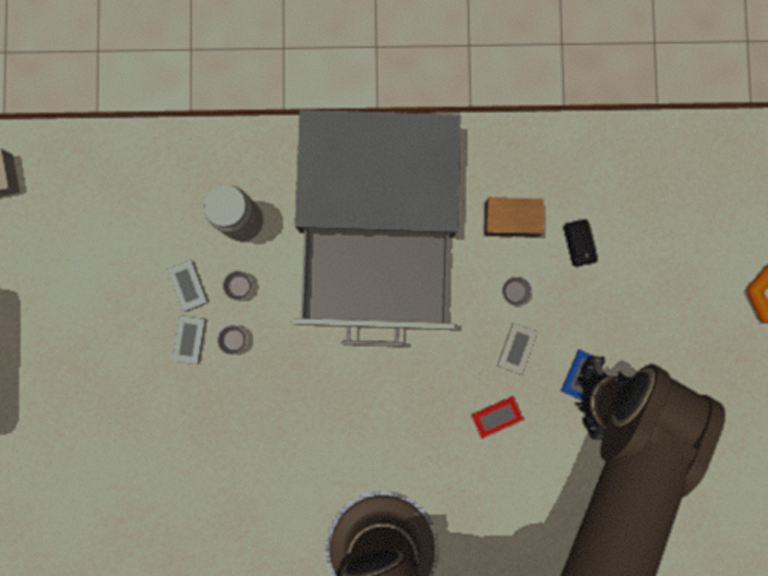

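The drawer is out, stopped by its end after 169 mm, so it started slightly open. The lower-left cover has been knocked from (240,351) to (233,340). Next I'll measure the drawer and all objects again from this frame.

```bash
python3 - <<'E'
from h import *
d=np.load('open.npz'); P=d['P']; Z=P[...,2]
for c in [(.5711,.4166),(.4538,.4131),(.4242,-.3007),(.5702,.3063),(.45,.315),(.5497,-.3017)]: print(*refine(P,c))
k=(Z>.073)&(Z<.1)&(abs(P[...,1])<.18)&(P[...,0]>.42)&(P[...,0]<.53); q=P[k]
print('panel',q.mean(0),np.polyfit(q[:,1],q[:,0],1),q.min(0),q.max(0))
p=np.polyfit(q[:,1],q[:,0],1)
h=P[(Z>.05)&(Z<.075)&(abs(P[...,1])<.08)&(P[...,0]<p[0]*P[...,1]+p[1]-.032)&(P[...,0]>.38)]
print('handle',h.mean(0),h.min(0),h.max(0),np.polyfit(h[:,1],h[:,0],1))
f=P[(abs(Z-.009)<.008)&(P[...,0]>.5)&(P[...,0]<.65)&(abs(P[...,1])<.2)];print('floor',f.mean(0))
for x in(.52,.56,.6,.64):
    w=P[(Z>.025)&(Z<.06)&(abs(P[...,0]-x)<.01)]; l=w[(w[:,1]>.1)&(w[:,1]<.2)]; r=w[(w[:,1]<-.1)&(w[:,1]>-.2)]; print(x,l[:,1].mean() if len(l) else 0,r[:,1].mean() if len(r) else 0)
E
```

```text
[0.5708 0.4164] 21.0 [0.0567 0.1003] [0.5715 0.4156 0.0559]
[0.4534 0.4131] -9.5 [0.0571 0.1004] [0.4543 0.4122 0.0554]
[ 0.4241 -0.3002] -21.6 [0.0574 0.1007] [ 0.4246 -0.3022  0.0561]
[0.5696 0.3064] -34.8 [0.0567 0.0581] [0.5666 0.3062 0.0356]
[0.4521 0.3177] -31.8 [0.0569 0.0584] [0.4529 0.3153 0.0333]
[ 0.5497 -0.3024] -1.1 [0.0573 0.0577] [ 0.5499 -0.3038  0.0377]
panel [0.48141195 0.01095291 0.08485291] [0.04655945 0.48090199] [ 0.46795177 -0.1557985   0.07359829] [0.49430637 0.17746738 0.09380239]
handle [0.44086533 0.01430692 0.06338888] [ 0.43514644 -0.04969919  0.05321362] [0.44936049 0.07647261 0.0722791 ] [0.04627127 0.44020333]
floor [0.57448305 0.00247747 0.00868195]
0.52 0.1615905961975776 -0.1425857827441487
0.56 0.15916430510390517 -0.14417849379148032
0.6 0.15733113945071378 -0.14674210724366754
0.64 0.15595021920847346 -0.1482521499408081
```

```bash
cat >> h.py <<'E'
F=np.array([.597,.0055,.009]); UP=.2
COV=F-XD*.015+YD*.072; CAS=F-XD*.015-YD*.068
def turn(p,jaw):
    y0=current_eef_rot()[2]; y=min([jaw-90,jaw+90,jaw+270,jaw-270],key=lambda a:abs(a-y0))
    move_linear(list(p),[180,0,y],.1)
def place(p,jaw,z,rel):
    go([p[0],p[1],UP],jaw); lin([p[0],p[1],z+.05],.2); lin([p[0],p[1],z],.05); wait(.2); st('at')
    set_gripper(rel); wait(.1); lin([p[0],p[1],z+.05],.1); lin([p[0],p[1],UP],.3); st('placed')
def cover(c,jaw,n):
    set_gripper(.085); go([c[0],c[1],UP],jaw); g=[c[0],c[1],.0155]
    lin([c[0],c[1],.06],.25); lin(g,.08); set_gripper(0.); st('grip1'); set_gripper(.085)
    turn(g,jaw+90); wait(.1); set_gripper(0.); st('grip2')
    lin([c[0],c[1],.06],.1); st('lift'); lin([c[0],c[1],UP],.3)
    place(COV,90+T,COV[2]+.0165+.011*n,.08)
def case(c,yaw,n):
    set_gripper(.085); go([c[0],c[1],UP],yaw+90); g=[c[0],c[1],.001]
    lin([c[0],c[1],.05],.25); lin(g,.06); set_gripper(0.); st('grip')
    lin([c[0],c[1],.05],.1); st('lift'); lin([c[0],c[1],UP],.3)
    place(CAS,90+T,CAS[2]+.002+.014*n,.078)
def look(name=None):
    im,P=cloud('top'); 
    if name: save(im,name+'.png'); np.savez(name+'.npz',im=im,P=P)
    return im,P
E
python3 - <<'E'
from h import *
cover((.569,.3064),45,0)
im,P=look('c1'); print(refine(P,(.452,.3165)),refine(P,(.5497,-.302)),refine(P,COV,r=.06,z0=.009))
print(COV,CAS)
E
```

```text
grip1 t=15.6 tcp [0.5693 0.3068 0.0174] open 0.0612 F [-2.5 -2.6 11. ]
grip2 t=18.2 tcp [0.5691 0.3065 0.0168] open 0.0608 F [-3.8 -3.2 10.1]
lift t=18.8 tcp [0.5692 0.3062 0.0603] open 0.0608 F [-0.5 -0.5 -0.9]
at t=22.4 tcp [0.5861 0.0781 0.0259] open 0.0606 F [ 1.7 -1.1  4.4]
placed t=24.1 tcp [0.5853 0.078  0.2   ] open 0.0801 F [ 0.4 -0.4 -0.6]Traceback (most recent call last):
  File "<stdin>", line 3, in <module>
  File "h.py", line 31, in refine
    n,L,st,_=cv2.connectedComponentsWithStats(m); i=1+np.argmax(st[1:,4])
                                                      ~~~~~~~~~^^^^^^^^^^
    return _wrapfunc(a, 'argmax', axis=axis, out=out, **kwds)
    return bound(*args, **kwds)
ValueError: attempt to get argmax of an empty sequence
```

```bash
python3 - <<'E'
from h import *
go([.35,-.1,.3],0)
im,P=look('c1b'); save(im[150:290,100:380],'c1crop.png',2.8)
for c,z in(((.452,.3165),0),((.5497,-.302),0),(COV[:2],.009)): 
    try: print(refine(P,c,r=.06,z0=z))
    except Exception as e: print(e)
E
```

```text
(array([0.4519, 0.3178]), np.float64(-26.8), array([0.0567, 0.0575]), array([0.452 , 0.3155, 0.033 ]))
(array([ 0.5495, -0.3019]), np.float64(-3.0), array([0.0572, 0.0576]), array([ 0.549 , -0.3002,  0.0332]))
(array([0.5875, 0.0778]), np.float64(-38.9), array([0.0572, 0.0577]), array([0.5864, 0.0771, 0.0326]))
```

View pics/c1crop.png

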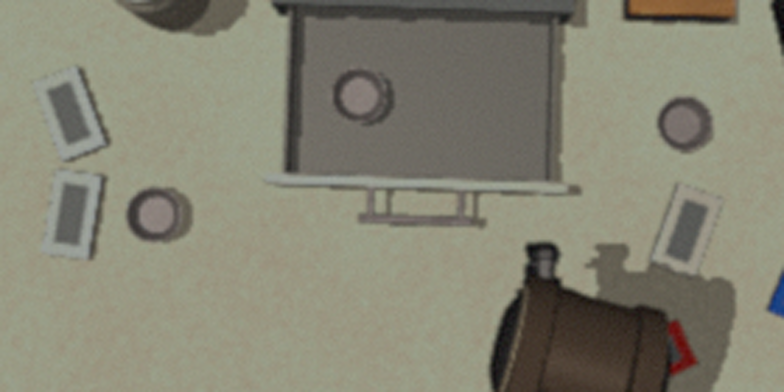

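The first cover stands upright at (362,97) in the crop, within 1 mm of its target. On to the other two covers.

```bash
python3 - <<'E'
from h import *
cover((.452,.3168),45,1)
go([.5495,-.15,.25],90)
im,P=look('c2'); 
for c,z in(((.5497,-.302),0),(COV[:2],.009),((.571,.4164),0),((.4534,.4131),0)): 
    try: print(refine(P,c,r=.065,z0=z,zhi=.06))
    except Exception as e: print(e)
save(im[150:290,100:380],'c2crop.png',2.8)
E
```

```text
grip1 t=29.9 tcp [0.4523 0.317  0.0173] open 0.0612 F [-4.  -3.  17.4]
grip2 t=32.5 tcp [0.452  0.3169 0.0165] open 0.0606 F [-3.9 -1.6 11.6]
lift t=33.1 tcp [0.4518 0.3167 0.0598] open 0.0605 F [ 0.1 -1.4 -1.2]
at t=36.8 tcp [0.5857 0.0781 0.0367] open 0.0605 F [ 0.5 -1.3  0.6]
placed t=38.4 tcp [0.5854 0.0782 0.2002] open 0.0802 F [ 0.5  0.  -1.1]
(array([ 0.541 , -0.3233]), np.float64(-19.8), array([0.0145, 0.0443]), array([ 0.5409, -0.3183,  0.0244]))
(array([0.5871, 0.0775]), np.float64(50.0), array([0.0564, 0.0573]), array([0.5877, 0.0756, 0.0336]))
(array([0.5714, 0.4165]), np.float64(21.2), array([0.0579, 0.1009]), array([0.5743, 0.419 , 0.0591]))
(array([0.4535, 0.4132]), np.float64(-9.2), array([0.0575, 0.1001]), array([0.4533, 0.4138, 0.0556]))
```

View pics/c2crop.png

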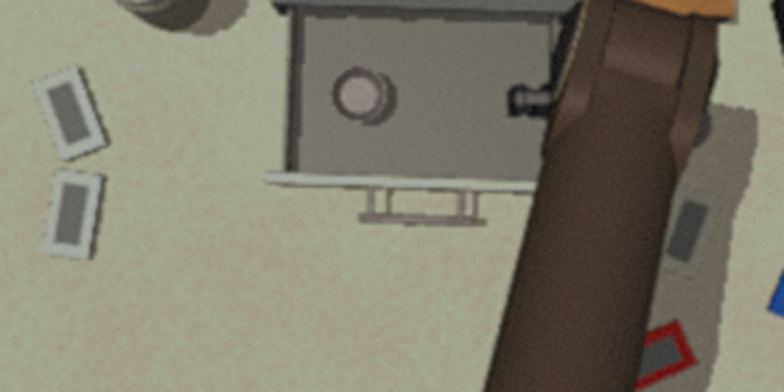

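The nest still looks concentric at (360,97). The arm partly hides the right cover, but its visible edge at (705,125) hasn't moved, so I'll continue with it and then the first case.

```bash
python3 - <<'E'
from h import *
cover((.5495,-.3015),45,2)
im,P=look()
go([.4242,-.15,.25],90)
case((.4244,-.3008),-21.8,0)
go([.40,.2,.25],0)
im,P=look('c3'); 
for c,z in((COV[:2],.009),(CAS[:2],.009),((.571,.4164),0),((.4534,.4131),0)): 
    try: print(refine(P,c,r=.065,z0=z,zhi=.07))
    except Exception as e: print(e)
save(im[150:290,100:380],'c3crop.png',2.8)
E
```

```text
grip1 t=42.1 tcp [ 0.5499 -0.3017  0.0171] open 0.0605 F [-4.   1.6 10.3]
grip2 t=44.7 tcp [ 0.5495 -0.3014  0.017 ] open 0.0611 F [-5.1  2.9 13. ]
lift t=45.3 tcp [ 0.5494 -0.3014  0.0599] open 0.0610 F [-0.2  1.1 -1.4]
at t=49.3 tcp [0.5863 0.0781 0.0481] open 0.0611 F [-0.   0.6  5.7]
placed t=50.9 tcp [0.5856 0.078  0.2003] open 0.0797 F [-0.2  0.4 -0.9]
grip t=55.1 tcp [ 0.4247 -0.301   0.0018] open 0.0541 F [-1.9  0.9  6.2]
lift t=55.7 tcp [ 0.4241 -0.3008  0.0498] open 0.0538 F [-0.9  0.6 -1.6]
at t=59.7 tcp [ 0.5788 -0.0617  0.0111] open 0.0540 F [-0.4  0.4 -0.9]
placed t=61.4 tcp [ 0.5785 -0.0618  0.1998] open 0.0779 F [-0.4 -0.1 -0.2]
(array([0.5881, 0.0773]), np.float64(30.6), array([0.0567, 0.0589]), array([0.5916, 0.0781, 0.0368]))
(array([ 0.5774, -0.0626]), np.float64(-2.3), array([0.0563, 0.1022]), array([ 0.5781, -0.0647,  0.0567]))
(array([0.5713, 0.417 ]), np.float64(20.4), array([0.057 , 0.1005]), array([0.5725, 0.4165, 0.0568]))
(array([0.4553, 0.4139]), np.float64(-13.2), array([0.0559, 0.0979]), array([0.4548, 0.4165, 0.0543]))
```

View pics/c3crop.png

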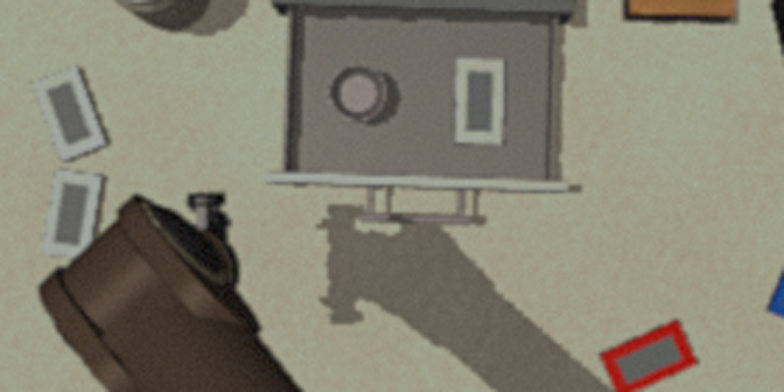

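The covers are nested at (360,95), and the first case lies square at (480,100). Now the two left cases.

```bash
python3 - <<'E'
from h import *
case((.4538,.4132),-9.3,1)
case((.5712,.4166),20.9,2)
go([.35,-.2,.3],0)
im,P=look('c4'); Z=P[...,2]
print(refine(P,COV[:2],r=.065,z0=.009,zhi=.07)); print(refine(P,CAS[:2],r=.075,z0=.009,zhi=.07))
for lo,hi in((.003,.016),(.016,.03),(.03,.045),(.038,.06)):
    k=(Z-.009>lo)&(Z-.009<hi)&(np.hypot(P[...,0]-CAS[0],P[...,1]-CAS[1])<.075); print(lo,k.sum())
k=(np.hypot(P[...,0]-CAS[0],P[...,1]-CAS[1])<.02); print('pile top above floor',np.median(Z[k])-.009)
k=(np.hypot(P[...,0]-COV[0],P[...,1]-COV[1])<.012); print('nest floor above floor',np.median(Z[k])-.009)
k=(np.hypot(P[...,0]-COV[0],P[...,1]-COV[1])<.04); print('rim',np.percentile(Z[k],[90,97])-.009)
a=cv2.resize(im[150:230,195:310],None,fx=4.5,fy=4.5,interpolation=2); im2,_=cloud('scene'); b=cv2.resize(im2[170:290,110:300],None,fx=3.5,fy=3.5,interpolation=2)[:,:520]
save(im[150:230,195:310],'c4crop.png',5); save(im2[170:280,120:290],'c4s.png',4.5)
E
```

```text
grip t=66.8 tcp [0.4542 0.4137 0.0019] open 0.0540 F [-1.4 -0.8  5.5]
lift t=67.4 tcp [0.4538 0.4129 0.0499] open 0.0540 F [-0.4 -0.7 -1.2]
at t=72.0 tcp [ 0.5788 -0.0617  0.0251] open 0.0547 F [-0.2 -0.1 -1.4]
placed t=73.7 tcp [ 0.5786 -0.0619  0.2   ] open 0.0776 F [-0.1  1.  -0.6]
grip t=77.8 tcp [0.5716 0.4171 0.002 ] open 0.0541 F [-0.2  0.2  6.3]
lift t=78.4 tcp [0.5713 0.4163 0.0502] open 0.0543 F [ 0.7 -0.1 -1.9]
at t=82.9 tcp [ 0.5788 -0.0617  0.0391] open 0.0538 F [-0.  -0.7 -2.3]
placed t=84.5 tcp [ 0.5787 -0.0619  0.2002] open 0.0779 F [-0.7  0.1 -0.7]
(array([0.5892, 0.0771]), np.float64(23.2), array([0.0564, 0.058 ]), array([0.5885, 0.0769, 0.0325]))
(array([ 0.5793, -0.0626]), np.float64(-2.2), array([0.0567, 0.1031]), array([ 0.5809, -0.0637,  0.058 ]))
0.003 201
0.016 4
0.03 438
0.038 505
pile top above floor 0.04237297381042716
nest floor above floor 0.03322812919806329
rim [0.0493791  0.05300974]
```

View pics/c4crop.png

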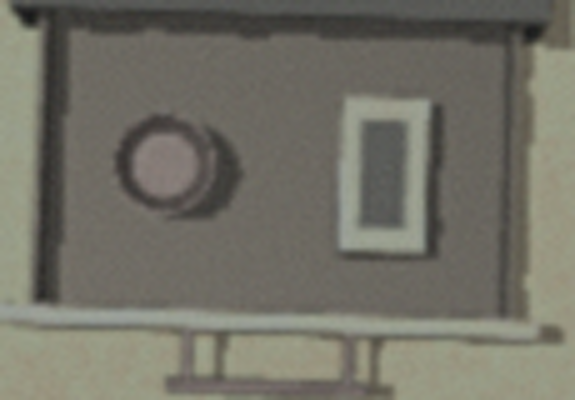

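View pics/c4s.png

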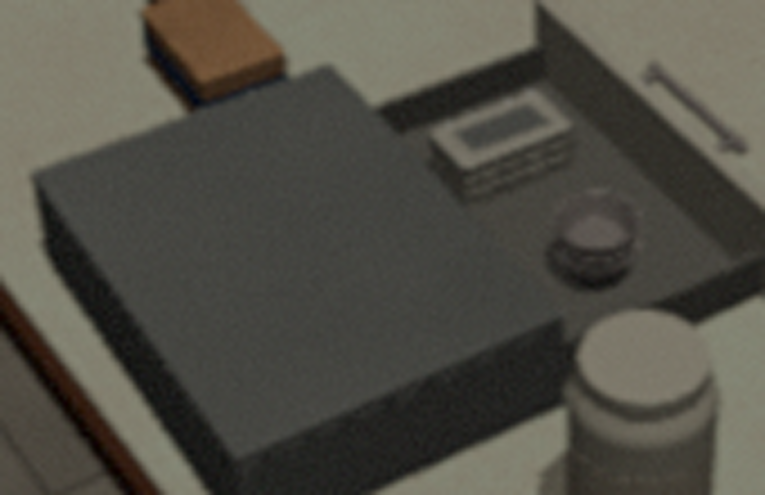

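The pile top is 42 mm above the floor (three cases), and the nest's inner floor is 33 mm up (22 + 11, fully nested). Both are concentric and square, so I'll push the drawer shut slowly.

```bash
python3 - <<'E'
from h import *
H=F-XD*.157; H[2]=0
set_gripper(.026); go(H+[0,0,.2],T); lin(H+[0,0,.04],.12); set_gripper(0.); st('grip')
h0=np.array(current_tcp_pos())
lin(H+[0,0,.04]+XD*.175,.05); st('near')
lin(H+[0,0,.04]+XD*.1925,.02); wait(.3); st('shut'); print('travel',(np.array(current_tcp_pos())-h0)@XD)
E
```

```text
grip t=89.0 tcp [0.4411 0.013  0.0407] open 0.0087 F [ 1.  -0.7  6. ]
near t=92.7 tcp [0.6152 0.0048 0.0408] open 0.0091 F [-1.3 -0.5  5.5]
shut t=94.0 tcp [0.6302 0.0041 0.0407] open 0.0087 F [-10.3   0.5  13.4]
travel 0.18936417188011057
```

```bash
python3 - <<'E'
from h import *
set_gripper(.028); p=np.array(current_tcp_pos()); lin([p[0],p[1],.2],.1); st()
go([.35,-.3,.3],0); wait(.5)
im,P=look('end'); save(im,'end.png'); Z=P[...,2]
q=P[(Z>.05)&(Z<.075)&(abs(P[...,1])<.08)&(P[...,0]>.58)&(P[...,0]<.645)]; print('handle',q.mean(0),q.min(0),np.polyfit(q[:,1],q[:,0],1))
im2,_=cloud('scene'); save(im2[150:310,100:340],'ends.png',3.2)
E
```

```text
t=96.0 tcp [0.6253 0.0042 0.1993] open 0.0284 F [-0.7  0.   1.1]
handle [0.63093008 0.0044962  0.06339755] [ 0.62179334 -0.05901512  0.05413952] [0.0334342  0.63077975]
```

View pics/end.png

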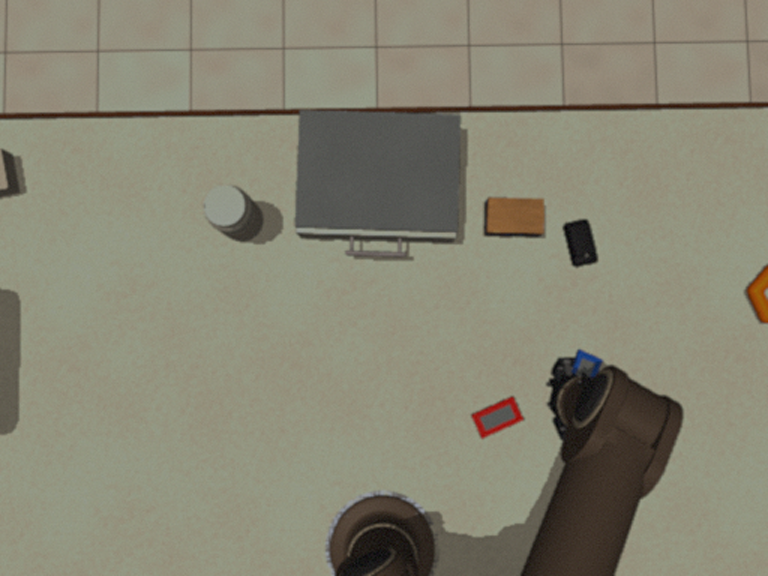

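View pics/ends.png

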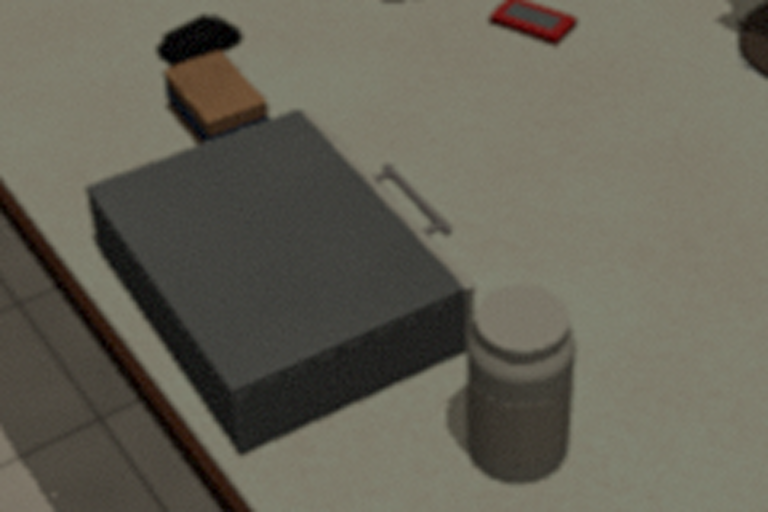

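The handle sits 190.2 mm from its open position, measured the same way both times, and the panel is flush. The canister, carton and mouse are at their starting pixels. Handing in.

```bash
python3 - <<'E'
from h import *
hand_in(); st()
E
```

```text
the job is handed in; nothing more can be done
the job is handed in; nothing more can be done
```

I put all three covers and all three silver cases in the drawer, pushed it shut and handed the job in at about 98 s of the 210 s allowed. `hand_in()` gives no verdict, so the result rests on my own checks:

- **Nest and pile, before shutting:** The top cover's inner floor was 33 mm above the drawer floor, as expected for three nested covers. The pile top was 42 mm up, as expected for three flat cases. Both looked aligned and sat about 140 mm apart.
- **Drawer:** The handle ended 190.2 mm from its open position and the front panel is flush with the unit, so it reads as fully shut.
- **Canister, mouse and carton:** They are at the same places in the picture as at the start. I did not touch the blue and red look-alike cases.
- **Not checked:** I could not see the stacks once the drawer was shut. I closed it slowly (0.05, then 0.02 m/s), and the push ended at about 10 N.

- **Drawer start:** It was already about 20 mm open, so my pull ran into the end stop with about 65 N at the wrist, below the 120 N limit.
- **Grip opening:** On the covers it read 61 mm rather than the 66 mm rim width. All three still lifted and nested without trouble.
- **Tool shift:** The tool sat about 5 mm nearer the robot after I let go of the handle. The handle was measured after that, so the drawer reading still holds.
- **Knocked cover:** One cover was knocked aside while the drawer was opening. I measured it again before picking it up.

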